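# Start and close the screw lid of a glaze canister

### The job

Close the green glaze canister with its blue screw lid, which leans on the wooden easel. Set the lid level on the canister's neck with the white end of its bar about midway between two yellow marks, so that it rests up on top of the thread; from there turn it backward (anticlockwise seen from above) until it drops into the thread, then forward (clockwise) until it is fully home against the stop, and let go. Do not force it, and leave the tiles, tools and crockery around it where they are.

Things in the scene. Friction and masses are not known exactly. Their poses are not given: they have to be found in the camera images.
- lid_center (a point): loose blue screw lid, 120 to 240 g: round cap 72 mm wide, 28 mm high, open below (inside radius 32 mm, 24 mm deep), with a grip bar on top. Point on the lid's axis, 32 mm above its underside; z = lid axis, out of its top; x along the bar to its white end. At the start it leans on the easel, z 45 degrees from vertical and facing away from the robot, the bar running up the slope, white end lowest
- bar (a point): centre of the lid's straight grip bar (same axes as the lid): 64 mm long (x), 20 mm wide (y), 36 mm high, from 28 to 64 mm above the lid's underside; this point is 46 mm above it. The lid held between slightly opened jaws on its bar (about 23 to 26 mm apart) turns with them and drops by its own weight
- lug (a point): foot of the lug under the bar's white end: 30 mm from the lid's axis along its x, level with its underside. Three such lugs sit inside the lower rim, at 0, 120 and 240 degrees from x, 9 mm wide, 6 mm high, reaching in to radius 24.5 mm
- easel_seat (a point): the fixed wooden easel that holds the lid, 92 mm wide, about 90 mm high: point in the middle of its sloping face (50 mm above the table), where the centre of the lid's underside rests; the easel's x axis is the horizontal direction in which the face looks. Two chocks, 27 mm high, hold the lid's lower edge
- jar_top (a point): fixed green canister, 92 mm wide, shoulder 100 mm above the table, on a 120 mm square foot. Point on the axis of its neck, 124 mm above the table, level with the flat tops of the thread ridges; z up, x towards the first yellow mark. Neck: steel core of radius 22.5 mm, its coned top 7 mm above this point, with three ridges of radius 30 mm; the lid has about 2 mm play around it
- entry0 (a point): where the foot of a lug lies (30 mm from the axis) when just dropped into the first gap. Three yellow marks on the shoulder, at 0, 120 and 240 degrees anticlockwise from the canister's x, show the 40 degree wide gaps between the ridges. Set down with the white end 30 to 75 degrees clockwise of a mark, the lid rests level on the ridges, underside level with their tops
- entry1 (a point): the same for the second gap. Forward from the ridge tops the lid is soon blocked by 5 mm high blunt teeth; turned backward, it drops 12.5 mm when the white end comes within about 10 degrees of the mark, and about 15 degrees further back it is blocked again
- entry2 (a point): the same for the third gap
- home0 (a point): where the foot of a lug that entered at the first gap lies when the lid is fully home. From the gap, forward turning takes the lugs under the ridges down a groove (2.5 mm slack) that sinks another 4 mm, to a solid stop about 84 degrees clockwise of the mark
- home1 (a point): the same for the second gap
- home2 (a point): the same for the third gap
- mat: fixed cork mat, 150 x 150 x 3 mm, origin at the centre of its underside, on the table: a free place to lay the lid down
- tiles_blue_mid (a point): bystander: stack of four blue tiles, 100 x 100 x 44 mm; its centre
- tiles_white_mid (a point): bystander: stack of three white tiles, 100 x 100 x 33 mm; its centre
- tile_one_mid (a point): bystander: single blue tile, 70 x 70 x 11 mm; its centre
- hammer_mid (a point): bystander: hammer lying on the table, about 280 mm long; a point near its middle
- bottle_mid (a point): bystander: clear bottle, 66 mm in diameter, 190 mm high; its centre
- bowl_mid (a point): bystander: terracotta bowl, 120 mm in diameter, 50 mm high; its centre
- brush_mid (a point): bystander: brush lying on the table, about 200 mm long; a point near its middle
Not all that is in view belongs to the job. Leave any red look-alike of the part that bears lid_center alone.

How it is judged:
By the outcome, as a careful person would: the job done as asked, in the order asked, and still so for the second after the job is handed in, with the robot touching nothing.
It also fails if it takes over 67 s, if anything falls off the work surface, if the arm or the gripper's body presses on something with over 40 N, if the wrist force passes 120 N, or if a joint passes its speed limit or range.

### The arm

A 6-joint arm with a two-finger parallel gripper is mounted at the origin on the work surface. World frame = base frame: x ahead of the robot, y to its left, z up, the work surface at z = 0. Lengths are in m, angles in rad, forces in N, time in s.
With the tool pointing down it reaches from about 0.15 to 0.775 m from the base axis. Payload 6.1 kg.
Tool frame: the origin (TCP) lies at the very end of the fingers, on their centre line; the grasp point (between the pads) lies r.grasp_offset behind it (r.grasp_offset is the distance from the TCP to the grasp point, in m); z points along the fingers, y is the line along which they close (so a half turn about z gives the same grasp; the last joint's range is limited). The gripper opens to 85 mm and grips with 20 to 120 N. Pads are 22 mm wide; open, the fingers measure 114 mm over their backs; the gripper's body (76 mm by 85 mm) begins 54 mm behind the grasp point. The pads swing forward as they close: fully open they stand 13 mm farther back than shut.
Start: joints at [1.218, 0.126, -0.04, 1.405, 0, 1.571], TCP at [0.181, 0.493, 0.231] pointing down, gripper open.
Joint ranges: [-2.72, 2.72], [-0.95, 1.95], [-1.27, 1.35], [-1.78, 2.02], [-1.46, 1.47], [-3.14, 3.14]. Speed limits (rad/s): [2.39, 2.39, 3.01, 3.14, 3.14, 3.14].

### API

Orientations are given as [roll, pitch, yaw] about the fixed x, y, z axes, in that order (R = Rz(yaw) Ry(pitch) Rx(roll)).
In Python, from rig import r, viewer, sign_off gives the robot as it stands.
- The arm moves only by the tool jog_arm, never from a script. Its argument "moves" is a list that holds one entry, the list of rows, each a list of 4 numbers: the shift along the tool's x, y, z as a fraction of full scale, then the turn about the tool's z as a fraction of full scale. In form: [[[x, y, z, spin], ...]]. A call has 1 to 10 rows; each row is the pose to reach, as a shift and turn from the pose commanded when the call began, along the tool's axes at that moment; what a row does not reach only later rows make up. Full scale, the value 1, is 0.1 m for a shift and 90 degrees for a turn. A row lasts 1/8 s, in which the tool goes at most 62.5 mm and 10.7 degrees, less where a joint would pass 70% of its speed; a pose out of reach is approached as far as the arm can. A call with a number of a shift or a turn outside -1 to 1 is refused whole. A call with a gripper value outside its range is refused whole. "hand" is the opening, from -1 (shut) to 1 (fully open), set as the call begins (left out, the last holds). The fingers move at their own pace and stop on an object; "newtons" is the grip in N (left out, the last holds). Time passes only in rows, so rows that repeat a pose let the fingers close. It gives the time, the measured TCP pose, the force, the opening and the grip force at its end, in the units of the state.
- r.state(): the state, without advancing time (a new reading comes with each control period).
- viewer.capture(name): name is "side" or "top" or "wrist"; returns the picture (480x640x3 uint8, blue, green, red); there is no depth.
- viewer.camera_info(name): a dict with "K" (3x3 intrinsics, pixels), "k1" (the pictures are not rectified: a ray, as slopes to the right and down, at radius r is drawn at 1 + k1 r^2 times it, then the intrinsics apply), "T" (4x4, takes a point from camera to world coordinates). Camera axes: x right, y up, looking along -z (the intrinsics and any distortion apply to the point x, -y, -z); pixel columns grow to the right and rows downward; lengths in m; the calibration is good to about 2 mm. A picture is of the moment at which its call begins: read the wrist's pose just before it. camera_info takes no time and is no camera call; for the wrist camera it gives the pose at the moment of the call.
- sign_off(): hands the job in; it is judged then, once.
The state is a dict: "clock": time; "qpos": joint angles; "qvel": joint speeds; "joint_efforts": joint torques, N m; "ee_pos": TCP position; "eef_rot": TCP orientation; "ft_force": force on the tool from outside, world axes, zero at the start; "wrist_torque": the same for the moment, N m; "width": opening from 0.0 (shut) to 1.0 (fully open); "finger_force": force on a finger pad.
Only numpy, scipy, OpenCV 4.12 (cv2) and the standard library are available. Lean on these libraries where they do the work, as an engineer would, in place of code of your own. Each camera call takes 0.05 s, during which the arm holds its last target. There are 200 camera calls.

## Working session

There is one attempt and no reset: what is moved stays moved. The work goes in short steps, Python scripts to look and compute and a tool call to move; the robot and the scene stay as the last step left them, time stands still between calls to the robot, and variables do not carry over. Pictures are saved under pics/ and viewed, at most 10 in all, crops included, and the job is handed in when it is done.

Besides the shell and the picture viewer there is one more tool, called after "Request:" as name(argument=value, ...) on one line, values as JSON. jog_arm: Moves the arm, as the interface text tells. Shift numbers are shares of 0.1 m and turn numbers shares of 90 degrees, none past 1 either way. Its arguments: {"type":"object","properties":{"moves":{"type":"array"},"hand":{"type":"number"},"newtons":{"type":"number"}},"required":["moves"]}

```bash
ls; mkdir -p pics
python3 - <<'E'
from rig import r, viewer
import cv2, numpy as np
print(r.state(), r.grasp_offset)
for n in("side","top"):
    im=viewer.capture(n); cv2.imwrite(f"pics/{n}0.png",im); print(n,viewer.camera_info(n))
E
```

```text
pics
{'clock': 0.0, 'qpos': array([ 1.21797422e+00,  1.26345158e-01, -4.06300158e-02,  1.40539841e+00,
       -9.53946480e-06,  1.57082141e+00]), 'qvel': array([ 0.00192112, -0.00194392, -0.00146952,  0.00070025,  0.0012101 ,
        0.00016083]), 'joint_efforts': array([ 1.65435893e-03, -4.35913289e+01,  3.52923954e+01,  1.73625589e-02,
        4.59305477e-05,  7.37479240e-06]), 'ee_pos': array([0.18126987, 0.49226541, 0.23053668]), 'eef_rot': array([-3.14001540e+00,  9.57902138e-06,  2.78874547e+00]), 'ft_force': array([ 0.18813417, -0.17193885,  0.66479727]), 'wrist_torque': array([-0.0171855 ,  0.0662998 ,  0.00915947]), 'finger_force': 0.0, 'width': 0.9968726904919829} 0.0187
side {'K': array([[465.20387855,   0.        , 312.34842827],
       [  0.        , 465.20387855, 235.1612065 ],
       [  0.        ,   0.        ,   1.        ]]), 'k1': -0.0635744237771081, 'T': array([[ 0.88686128,  0.30731683, -0.34501224,  0.09529637],
       [-0.46195833,  0.57611165, -0.67430695, -0.90657114],
       [-0.0084603 ,  0.757398  ,  0.65289868,  0.98325432],
       [ 0.        ,  0.        ,  0.        ,  1.        ]])}
top {'K': array([[462.26595587,   0.        , 320.12113217],
       [  0.        , 462.26595587, 234.87273128],
       [  0.        ,   0.        ,   1.        ]]), 'k1': -0.10752584385123298, 'T': array([[-1.48486480e-02,  9.86854054e-01, -1.60930402e-01,
         3.76116846e-01],
       [-9.99889655e-01, -1.45837264e-02,  2.82730907e-03,
         6.22374323e-03],
       [ 4.43176462e-04,  1.60954626e-01,  9.86961707e-01,
         1.14874596e+00],
       [ 0.00000000e+00,  0.00000000e+00,  0.00000000e+00,
         1.00000000e+00]])}
```

View pics/side0.png

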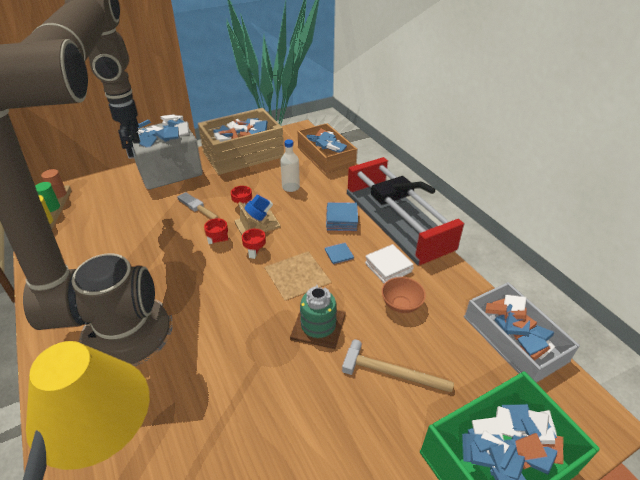

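View pics/top0.png

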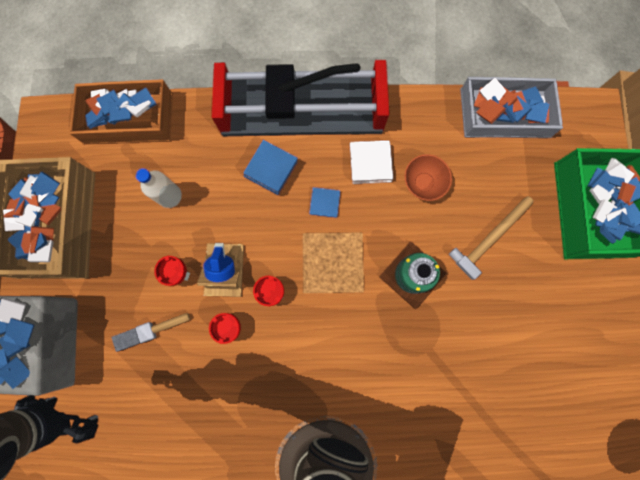

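Side view: the blue lid on the easel is at (257,208), with red lids at (241,194), (216,230) and (254,240). The canister is at (318,312). Top view: the blue lid is at (219,264), with red lids at (170,270), (268,290) and (225,328). The canister is at (422,272) and the mat at (334,262). What could be taken for the lid is the three red caps, the blue tiles at (270,167) and (325,202), and the blue bottle cap at (143,176). The one leaning on the easel at top (219,264) is the target.

```bash
cat > h.py <<'E'
import numpy as np, cv2
from rig import r, viewer
def ray(info,uv):
    K,k1,T=info["K"],info["k1"],info["T"]
    p=cv2.undistortPoints(np.array([[uv]],float),K,np.array([k1,0,0,0.]))[0,0]
    d=T[:3,:3]@np.array([p[0],-p[1],-1.]); return T[:3,3],d/np.linalg.norm(d)
def onplane(info,uv,z):
    o,d=ray(info,uv); return o+d*(z-o[2])/d[2]
def tri(rays):
    A=sum(np.eye(3)-np.outer(d,d) for o,d in rays); b=sum((np.eye(3)-np.outer(d,d))@o for o,d in rays)
    return np.linalg.solve(A,b)
def proj(info,P):
    K,k1,T=info["K"],info["k1"],info["T"]
    p=np.linalg.inv(T)@np.append(P,1); x,y=p[0]/-p[2],-p[1]/-p[2]
    f=1+k1*(x*x+y*y); return np.array([K[0,0]*x*f+K[0,2],K[1,1]*y*f+K[1,2]])
def blobs(im,lo,hi,amin=5):
    m=cv2.inRange(cv2.cvtColor(im,cv2.COLOR_BGR2HSV),np.array(lo),np.array(hi))
    n,l,s,c=cv2.connectedComponentsWithStats(m)
    return [(s[i,4],s[i,:4].tolist(),c[i].round(1).tolist()) for i in range(1,n) if s[i,4]>=amin]
E
python3 - <<'E'
from h import *
t=cv2.imread("pics/top0.png");s=cv2.imread("pics/side0.png")
it,is_=viewer.camera_info("top"),viewer.camera_info("side")
c=lambda im,u,v,w:cv2.resize(im[v-w:v+w,u-w:u+w],(390,290 if 0 else 390),interpolation=cv2.INTER_CUBIC)
cv2.imwrite("pics/crop1.png",np.hstack([c(t,222,268,38),c(s,257,212,30)]))
for n,im in(("top",t),("side",s)):
    print(n,"blue",[b for b in blobs(im,(105,170,60),(125,255,255),30) if b[0]<900])
    print(n,"yel",[b for b in blobs(im,(22,120,120),(38,255,255),2) if b[0]<40])
    print(n,"green",[b for b in blobs(im,(65,60,20),(95,255,160),80)])
for uv in((219,264),(334,262),(170,270),(268,290),(225,328)): print(uv,onplane(it,uv,.05 if uv[0]==219 else .003).round(3))
print(onplane(it,(423,270),.131))
E
```

```text
top blue [(np.int32(128), [137, 169, 13, 13], [143.0, 175.3]), (np.int32(699), [204, 248, 30, 34], [218.6, 266.5])]
top yel [(np.int32(2), [599, 148, 2, 1], [599.5, 148.0]), (np.int32(27), [605, 148, 27, 1], [618.0, 148.0]), (np.int32(14), [406, 258, 4, 4], [407.5, 259.7]), (np.int32(14), [435, 264, 5, 5], [436.9, 266.2]), (np.int32(15), [416, 287, 4, 4], [417.6, 288.6])]
top green [(np.int32(5044), [555, 149, 85, 109], [589.2, 205.2]), (np.int32(666), [396, 253, 44, 40], [413.2, 274.8])]
side blue [(np.int32(45), [285, 140, 8, 7], [288.2, 142.8]), (np.int32(360), [245, 195, 24, 25], [256.9, 207.1])]
side yel [(np.int32(6), [302, 303, 2, 3], [302.5, 304.0]), (np.int32(7), [328, 309, 3, 3], [329.3, 310.0]), (np.int32(8), [568, 415, 8, 8], [571.5, 418.5]), (np.int32(4), [596, 444, 4, 4], [597.5, 445.5]), (np.int32(2), [588, 461, 2, 2], [588.5, 461.5])]
side green [(np.int32(4556), [226, 0, 93, 124], [272.2, 56.1]), (np.int32(265), [37, 185, 23, 27], [49.6, 198.4]), (np.int32(869), [301, 294, 35, 44], [317.9, 318.0]), (np.int32(4886), [433, 372, 166, 108], [516.2, 429.7]), (np.int32(1185), [420, 426, 49, 54], [440.4, 458.6])]
(219, 264) [0.488 0.246 0.05 ]
(334, 262) [ 0.494 -0.031  0.003]
(170, 270) [0.479 0.381 0.003]
(268, 290) [0.427 0.134 0.003]
(225, 328) [0.335 0.24  0.003]
[ 0.45980589 -0.22355961  0.131     ]
```

View pics/crop1.png

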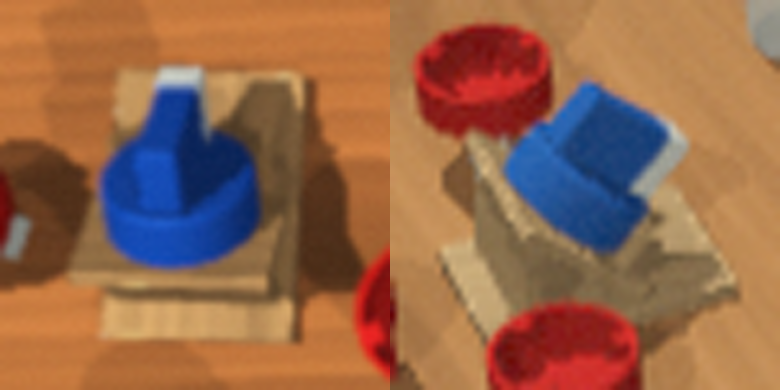

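The top crop shows the blue lid leaning on the wooden easel. Its bar points up the image, with the white end at about (219,245) in top pixels, and the easel is nearly square to world x. The side crop agrees, and the red caps lie apart from it. Moving there now.

Request:
jog_arm(moves=[[[0,0,-0.8,0],[-0.9,-0.5,-0.8,-0.1],[-0.9,-0.5,-0.8,-0.225],[-0.9,-0.5,-0.8,-0.225]]])

```text
clock: 0.6
ee_pos: [0.2499, 0.4131, 0.3121]
eef_rot: [3.141, 0.001, 3.14]
ft_force: [-0.6, 1.1, -0.0]
width: 0.998
finger_force: 0.0
```

Request:
jog_arm(moves=[[[-1,-1,0,0],[-1,-1,0,0],[-1,-1,0,0]]])

```text
clock: 0.98
ee_pos: [0.3499, 0.3133, 0.3107]
eef_rot: [-3.141, -0.001, 3.138]
ft_force: [-0.8, 0.3, -0.1]
width: 0.999
finger_force: 0.0
```

Run:
```python
from h import *
s=r.state(); i=viewer.camera_info("wrist"); print(s["ee_pos"],s["eef_rot"],i)
for P in ((.5,.245,.08),(.46,-.224,.124)): print(proj(i,P))
```

```text
[0.34990227 0.31325576 0.31065673] [-3.14086389e+00 -7.19388525e-04  3.13791537e+00] {'K': array([[415.825065  ,   0.        , 319.30731676],
       [  0.        , 415.825065  , 240.18423882],
       [  0.        ,   0.        ,   1.        ]]), 'k1': -0.0844733408577044, 'T': array([[ 0.00282842, -0.95905311, -0.28321216,  0.27746276],
       [ 0.99999484,  0.00228189,  0.0022596 ,  0.31473689],
       [-0.00152081, -0.28321709,  0.95905462,  0.45426107],
       [ 0.        ,  0.        ,  0.        ,  1.        ]])}
[252.31226032 345.34935615]
[-174.89195036  316.24356295]
```

Request:
jog_arm(moves=[[[-0.9,-0.68,0.3,0],[-0.9,-0.68,0.3,0],[-0.9,-0.68,0.3,0],[-0.9,-0.68,0.3,0]]])

```text
clock: 1.48
ee_pos: [0.4382, 0.2474, 0.2809]
eef_rot: [3.142, -0.001, -3.141]
ft_force: [-0.3, 0.2, 0.2]
width: 0.998
finger_force: 0.0
```

Run:
```python
from h import *
i=viewer.camera_info("wrist"); im=viewer.capture("wrist"); cv2.imwrite("pics/w1.png",im)
np.save("w1.npy",i,allow_pickle=True); print(r.state()["ee_pos"], blobs(im,(105,150,50),(125,255,255),300))
```

```text
[0.43803736 0.24774299 0.28129516] [(np.int32(4760), [280, 213, 78, 91], [318.6, 249.3])]
```

View pics/w1.png

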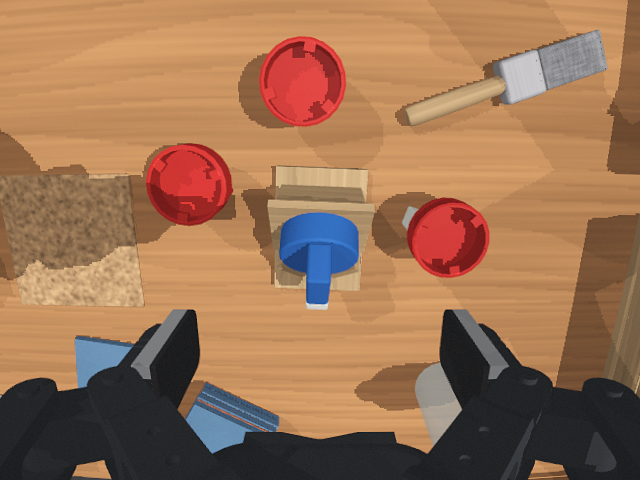

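The wrist picture shows the blue lid on the easel at about (319,250), bar pointing down the image and its white end at (318,304). The red caps are clear at (189,184), (303,81) and (448,237).

Run:
```python
from h import *
i=np.load("w1.npy",allow_pickle=True).item(); im=cv2.imread("pics/w1.png")
hsv=cv2.cvtColor(im,cv2.COLOR_BGR2HSV)
m=cv2.inRange(hsv,(0,0,170),(180,60,255)); m[:290]=0;m[320:]=0;m[:,:295]=0;m[:,345:]=0
v,u=np.nonzero(m); print("white",u.min(),u.max(),v.min(),v.max(),u.mean())
b=cv2.inRange(hsv,(105,150,50),(125,255,255))
for row in range(212,300,8):
    x=np.nonzero(b[row,270:365])[0]; print(row, (x.min()+270,x.max()+270) if len(x) else None)
P=onplane(i,(u.mean(),v.max()),.0726); print("white edge",P,"seat x",P[0]-.0679)
# max width of cap: cap axis point at lid height ~14mm..28mm -> z=.05+.02*.707
ca=b[:270]; vv,uu=np.nonzero(ca); print("cap cols",uu.min(),uu.max(), onplane(i,((uu.min()+uu.max())/2,240),.07), "top row",vv.min())
# uphill lower rim edge of cap underside: seat + .036*(-x_lid) : z=.0755, x=sx-.0255
print("uphill rim",onplane(i,(319,vv.min()),.0755)[0]+.0255)
it=viewer.camera_info("top"); print("top white edge", onplane(it,(219.1,243.6),.0726))
```

```text
white 306 328 301 309 316.85483870967744
212 None
220 (np.int64(288), np.int64(348))
228 (np.int64(282), np.int64(356))
236 (np.int64(281), np.int64(357))
244 (np.int64(280), np.int64(357))
252 (np.int64(280), np.int64(357))
260 (np.int64(282), np.int64(356))
268 (np.int64(293), np.int64(347))
276 (np.int64(307), np.int64(329))
284 (np.int64(307), np.int64(329))
292 (np.int64(307), np.int64(328))
white edge [0.53628661 0.24617601 0.0726    ] seat x 0.46838661003587784
cap cols 280 357 [0.47017716 0.24765655 0.07      ] top row 213
uphill rim 0.46988948704967376
top white edge [0.53421968 0.24219695 0.0726    ]
```

Request:
jog_arm(moves=[[[-0.655,-0.01,0,0.02],[-0.655,-0.01,0.5,0.02],[-0.655,-0.01,1,0.02],[-0.655,-0.01,1,0.02],[-0.655,-0.01,1,0.02]]])

```text
clock: 2.15
ee_pos: [0.5043, 0.2471, 0.1838]
eef_rot: [3.14, 0.002, 3.112]
ft_force: [0.1, 0.5, 0.4]
width: 0.999
finger_force: 0.0
```

Request:
jog_arm(moves=[[[0,0,0.3,0],[0,0,0.6,0],[0,0,0.8,0],[0,0,1,0],[0,0,1,0],[0,0,1,0]]])

```text
clock: 2.9
ee_pos: [0.5055, 0.2467, 0.0839]
eef_rot: [3.14, 0.003, 3.111]
ft_force: [-0.1, -0.1, -1.1]
width: 1.001
finger_force: 0.0
```

Request:
jog_arm(moves=[[[0.01,0,0.11,0],[0.01,0,0.11,0],[0.01,0,0.11,0]]])

```text
clock: 3.28
ee_pos: [0.5031, 0.2458, 0.0703]
eef_rot: [-3.142, -0.0, 3.111]
ft_force: [0.0, -0.0, -0.1]
width: 1.0
finger_force: 0.0
```

Request:
jog_arm(moves=[[[0,0,0,0],[0,0,0,0],[0,0,0,0],[0,0,0,0],[0,0,0,0],[0,0,0,0],[0,0,0,0],[0,0,0,0]]], hand=-1, newtons=30)

```text
clock: 4.28
ee_pos: [0.5033, 0.2459, 0.0704]
eef_rot: [3.141, 0.0, 3.111]
ft_force: [0.4, 0.0, 1.4]
width: 0.226
finger_force: 31.8
```

Request:
jog_arm(moves=[[[0,0,-0.2,0],[0,0,-0.5,0],[0,0,-1,0],[0,0,-1,0],[0,0,-1,0]]])

```text
clock: 4.9
ee_pos: [0.5028, 0.2455, 0.1693]
eef_rot: [-3.141, -0.001, 3.111]
ft_force: [0.9, -0.3, -2.7]
width: 0.226
finger_force: 31.2
```

Run:
```python
from h import *
im=viewer.capture("wrist"); s=viewer.capture("side"); 
cv2.imwrite("pics/w2.png",np.hstack([cv2.resize(im[150:480,120:520],(400,330)),cv2.resize(s[150:260,190:320],(390,330),interpolation=cv2.INTER_CUBIC)]))
# mat from first wrist + top
t=viewer.capture("top")
print(r.state()["ee_pos"],r.state()["ft_force"])
```

```text
[0.50231911 0.24535079 0.16845076] [ 0.09863751 -0.85444855 -1.40769472]
```

View pics/w2.png

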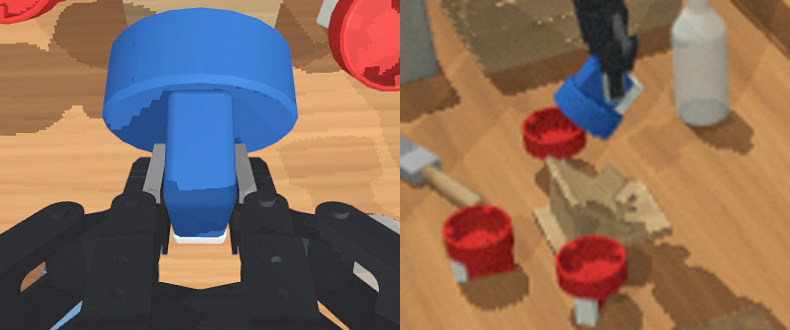

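The wrist view shows the bar held between the pads, with the white end farthest away. The side view shows the lid lifted clear of the easel and still tilted about 45°. Next I carry it to the mat.

Request:
jog_arm(moves=[[[0,-0.2,-0.1,0],[-0.1,-0.6,-0.1,0],[-0.1,-1,-0.1,0],[-0.1,-1,-0.1,0]]])

```text
clock: 5.55
ee_pos: [0.5097, 0.1425, 0.1805]
eef_rot: [-3.141, -0.0, 3.107]
ft_force: [-0.3, 0.3, -1.7]
width: 0.226
finger_force: 31.1
```

Request:
jog_arm(moves=[[[-0.1,-0.5,0,0],[-0.1,-1,0,0],[-0.1,-1,0,0]]])

```text
clock: 5.92
ee_pos: [0.5167, 0.0427, 0.1804]
eef_rot: [-3.141, -0.0, 3.107]
ft_force: [0.1, 0.6, -1.9]
width: 0.228
finger_force: 31.2
```

Request:
jog_arm(moves=[[[-0.1,-0.5,0,0],[-0.1,-0.76,0.2,0],[-0.1,-0.76,0.6,0],[-0.1,-0.76,1,0],[-0.1,-0.76,1,0]]])

```text
clock: 6.55
ee_pos: [0.5221, -0.0302, 0.0775]
eef_rot: [3.141, -0.006, 3.112]
ft_force: [-0.5, 0.8, -1.7]
width: 0.228
finger_force: 31.1
```

Lower onto the mat with a light grip.

Request:
jog_arm(moves=[[[0,0,0.15,0],[0,0,0.25,0],[0,0,0.28,0],[0,0,0.3,0],[0,0,0.3,0]]], newtons=20)

```text
clock: 7.18
ee_pos: [0.5248, -0.031, 0.0506]
eef_rot: [-3.142, 0.0, 3.111]
ft_force: [-1.0, -0.4, -1.5]
width: 0.229
finger_force: 31.3
```

Request:
jog_arm(moves=[[[0,0,0.02,0],[0,0,0.03,0],[0,0,0.04,0],[0,0,0.04,0]]], hand=-1, newtons=20)

```text
clock: 7.68
ee_pos: [0.5253, -0.031, 0.0478]
eef_rot: [-3.142, 0.002, 3.111]
ft_force: [-2.8, 0.1, 8.3]
width: 0.229
finger_force: 32.6
```

Request:
jog_arm(moves=[[[0.05,0,0,0],[0.1,0,0,0],[0.15,0,0,0],[0.2,0,0,0],[0.2,0,0,0]]])

```text
clock: 8.3
ee_pos: [0.5054, -0.0304, 0.0478]
eef_rot: [-3.142, 0.003, 3.111]
ft_force: [-0.3, 0.3, 9.0]
width: 0.228
finger_force: 32.7
```

Run:
```python
from h import *
im=viewer.capture("wrist"); s=viewer.capture("side"); i=viewer.camera_info("side")
u,v=proj(i,(.52,-.03,.05)).astype(int)
cv2.imwrite("pics/w3.png",np.hstack([im[150:480,120:520],cv2.resize(s[v-50:v+50,u-60:u+60],(396,330),interpolation=cv2.INTER_CUBIC)]))
```

```text
(no output)
```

View pics/w3.png

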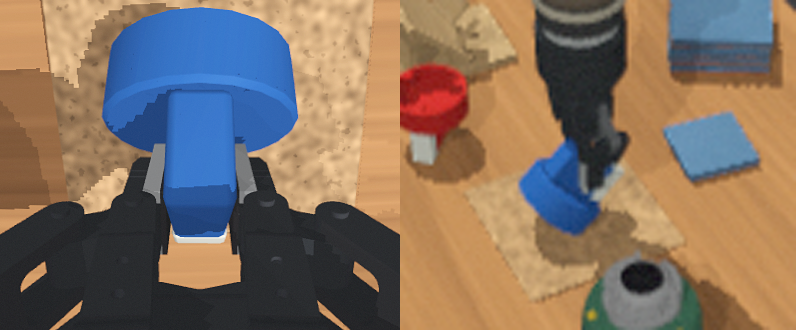

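No rotation yet. The wrist and side views show the lid still about 45° in the pads, standing on its edge near the mat's centre. I'll go back and drag again with a firmer press.

Request:
jog_arm(moves=[[[0,0,-0.06,0],[-0.2,0,-0.06,0],[-0.35,0,-0.06,0],[-0.35,0,0,0],[-0.35,0,0.02,0],[-0.35,0,0.03,0],[-0.35,0,0.03,0]]])

```text
clock: 9.28
ee_pos: [0.5424, -0.0315, 0.0472]
eef_rot: [3.142, 0.007, 3.111]
ft_force: [-0.7, 0.8, 21.7]
width: 0.227
finger_force: 34.5
```

Request:
jog_arm(moves=[[[0.04,0,0,0],[0.08,0,0,0],[0.12,0,0,0]]])

```text
clock: 9.65
ee_pos: [0.532, -0.0312, 0.0469]
eef_rot: [3.141, 0.01, 3.111]
ft_force: [4.5, 0.7, 12.2]
width: 0.231
finger_force: 33.9
```

Run:
```python
from h import *
im=viewer.capture("wrist");b=cv2.inRange(cv2.cvtColor(im,cv2.COLOR_BGR2HSV),(100,120,50),(125,255,255))[:,200:440]
old=cv2.imread("pics/w3.png")
v,u=np.nonzero(b); print("cap top row",v.min(),"prev ~158", r.state()["ft_force"],r.state()["wrist_torque"])
```

```text
cap top row 166 prev ~158 [ 4.67359984  0.85307469 14.79722947] [ 0.10184811 -1.18257743 -0.04112602]
```

Request:
jog_arm(moves=[[[0.04,0,0.01,0],[0.08,0,0.02,0],[0.12,0,0.03,0],[0.12,0,0.03,0]]])

```text
clock: 10.2
ee_pos: [0.5194, -0.0308, 0.0438]
eef_rot: [3.141, 0.009, 3.111]
ft_force: [2.5, -0.5, 15.6]
width: 0.228
finger_force: 40.0
```

```bash
cat > look.py <<'E'
from h import *
import sys
im=viewer.capture("wrist"); s=viewer.capture("side"); i=viewer.camera_info("side")
cv2.imwrite("pics/last_wrist.png",im)
b=cv2.inRange(cv2.cvtColor(im,cv2.COLOR_BGR2HSV),(100,120,50),(125,255,255))[:,200:440]
v,u=np.nonzero(b); print("cap top row",v.min())
st=r.state(); p=st["ee_pos"]; print(st["clock"],p,st["ft_force"])
u,v=proj(i,p).astype(int)
if len(sys.argv)>1: cv2.imwrite(f"pics/{sys.argv[1]}.png",np.hstack([im[150:480,120:520],cv2.resize(s[v-50:v+50,u-60:u+60],(396,330),interpolation=cv2.INTER_CUBIC)]))
E
python3 look.py w4
```

```text
cap top row 178
10.3 [ 0.51943522 -0.03077883  0.0437736 ] [ 2.99638900e+00 -1.07427800e-02  1.57954521e+01]
```

Request:
jog_arm(moves=[[[0.04,0,0.03,0],[0.08,0,0.05,0],[0.12,0,0.07,0],[0.12,0,0.07,0]]])

```text
clock: 10.8
ee_pos: [0.5086, -0.0304, 0.0383]
eef_rot: [3.141, 0.012, 3.111]
ft_force: [0.5, -0.0, 26.8]
width: 0.23
finger_force: 46.8
```

```bash
python3 look.py w5
```

```text
cap top row 188
10.9 [ 0.50856204 -0.03046986  0.03832352] [1.87315055e-03 7.42863333e-01 2.50666963e+01]
```

View pics/w5.png

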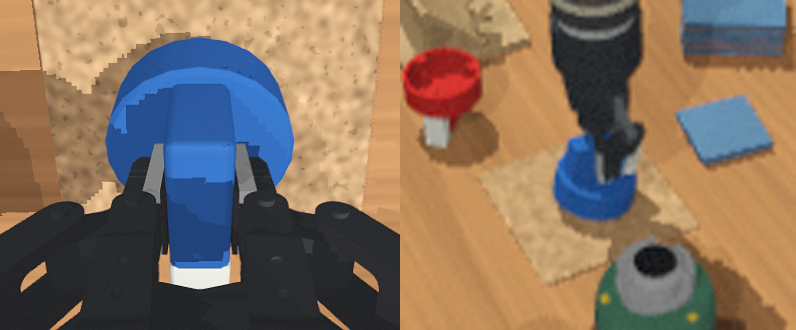

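The lid is now tilted only about 15–20° on the mat and stable toward level. I release it so it settles flat.

Request:
jog_arm(moves=[[[0,0,-0.02,0],[0,0,-0.04,0],[0,0,-0.04,0],[0,0,-0.04,0]]], hand=-0.35)

```text
clock: 11.4
ee_pos: [0.5032, -0.0303, 0.0367]
eef_rot: [3.142, -0.001, 3.111]
ft_force: [-0.4, -0.2, -0.1]
width: 0.329
finger_force: 0.0
```

Request:
jog_arm(moves=[[[0,0,0,0],[0,0,0,0],[0,0,-0.3,0],[0.6,0,-1,0],[0.6,0,-1,0],[0.6,0,-1,0],[0.6,0,-1,0]]], hand=0.4)

```text
clock: 12.28
ee_pos: [0.444, -0.0285, 0.1366]
eef_rot: [3.142, -0.0, 3.111]
ft_force: [0.1, -0.1, -0.1]
width: 0.7
finger_force: 0.0
```

Request:
jog_arm(moves=[[[0,0,-0.7,0],[0,0,-0.7,0],[0,0,-0.7,0]]])

```text
clock: 12.65
ee_pos: [0.4444, -0.0285, 0.2065]
eef_rot: [3.142, -0.0, 3.111]
ft_force: [-0.1, -0.2, -0.5]
width: 0.699
finger_force: 0.0
```

Run:
```python
from h import *
i=viewer.camera_info("wrist"); im=viewer.capture("wrist"); cv2.imwrite("pics/w6.png",im); np.save("w6.npy",i,allow_pickle=True); print(r.state()["ee_pos"],r.state()["eef_rot"])
hsv=cv2.cvtColor(im,cv2.COLOR_BGR2HSV)
print(blobs(im,(105,150,50),(125,255,255),300)); print(blobs(im,(0,0,180),(180,50,255),30))
```

```text
[ 0.44381841 -0.02847218  0.20577289] [ 3.14157565e+00 -1.80342651e-03  3.11086820e+00]
[(np.int32(5996), [277, 223, 86, 90], [319.3, 267.5])]
[(np.int32(445), [306, 313, 28, 17], [319.5, 321.2])]
```

View pics/w6.png

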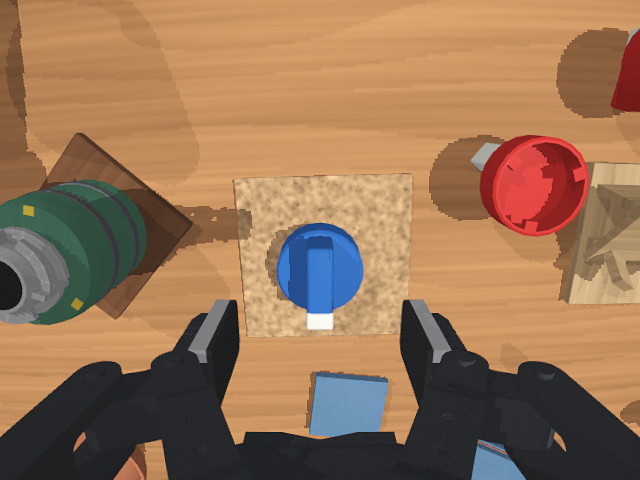

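The lid lies flat on the mat at (319,268), bar straight down the image with the white end at (319,321). The canister is at left with its marks showing. I measure the canister with the wrist camera before picking the lid up.

Request:
jog_arm(moves=[[[0.1,-0.5,-0.6,0],[0.1,-1,-0.6,0],[0.1,-1,-0.6,0],[0.1,-1,-0.6,0]]])

```text
clock: 13.2
ee_pos: [0.4302, -0.1281, 0.2655]
eef_rot: [3.14, -0.003, 3.11]
ft_force: [-1.2, -0.6, -0.4]
width: 0.7
finger_force: 0.0
```

Request:
jog_arm(moves=[[[0.1,-0.5,0,0],[0.1,-0.95,0,0],[0.1,-0.95,0,0],[0.1,-0.95,0,0]]])

```text
clock: 13.7
ee_pos: [0.4177, -0.2215, 0.2663]
eef_rot: [3.14, -0.002, 3.112]
ft_force: [-0.6, -0.2, 0.1]
width: 0.701
finger_force: 0.0
```

Run:
```python
from h import *
i=viewer.camera_info("wrist"); im=viewer.capture("wrist"); cv2.imwrite("pics/w7.png",im); np.save("w7.npy",i,allow_pickle=True); print(r.state()["ee_pos"],r.state()["clock"])
print(proj(i,(.46,-.224,.124)))
def circ(p):
    A=np.c_[2*p[:,:2],np.ones(3)]; s=np.linalg.solve(A,(p[:,:2]**2).sum(1)); return s[:2],np.sqrt(s[2]+s[:2]@s[:2])
def rep(n,info,uvs):
    P=np.array([onplane(info,u,.1005) for u in uvs]); c,R=circ(P); a=np.degrees(np.arctan2(P[:,1]-c[1],P[:,0]-c[0]))
    print(n,c,R,a)
y=[b for b in blobs(im,(22,120,110),(38,255,255),20) if 100<b[2][0]<540]; print(y)
if len(y)==3: rep("wrist",i,[b[2] for b in y])
rep("top",viewer.camera_info("top"),[(407.5,259.7),(436.9,266.2),(417.6,288.6)])
# lid
i=np.load("w6.npy",allow_pickle=True).item(); im=cv2.imread("pics/w6.png"); hsv=cv2.cvtColor(im,cv2.COLOR_BGR2HSV)
m=cv2.inRange(hsv,(0,0,180),(180,50,255)); m[:300]=0;m[340:]=0;m[:,:295]=0;m[:,345:]=0
v,u=np.nonzero(m); (cx,cy),sz,an=cv2.minAreaRect(np.c_[u,v].astype(np.float32)); print("white rect",cx,cy,sz,an,v.max())
far=onplane(i,(cx,v.max()),.067); print("far end",far,"-> centre",far[:2]-.032*np.array([np.cos(-.03),np.sin(-.03)]))
b=cv2.inRange(hsv,(105,150,50),(125,255,255)); vv,uu=np.nonzero(b)
print("cap top centre by cols", onplane(i,((uu.min()+uu.max())/2,270),.031), "near rim",onplane(i,(319,vv.min()),.031)[0]+.036, (uu.min(),uu.max()))
```

```text
[ 0.41778746 -0.22130398  0.26660843] 13.75
[315.96651052 279.82830596]
[(np.int32(75), [325, 215, 10, 9], [329.3, 219.2]), (np.int32(65), [268, 278, 10, 9], [272.2, 282.1]), (np.int32(56), [351, 294, 11, 9], [355.7, 298.0])]
wrist [ 0.45876823 -0.22154323] 0.03976231403716109 [167.20173547 -72.99497123  46.40371628]
top [ 0.4591911  -0.22478196] 0.039883499818158495 [ 46.67807065 -73.64532134 167.44380314]
white rect 324.2692565917969 319.8461608886719 (20.592195510864258, 38.242645263671875) 78.69007110595703 329
far end [ 0.52620687 -0.02623044  0.067     ] -> centre [ 0.49422127 -0.02527058]
cap top centre by cols [ 0.49171255 -0.02884769  0.031     ] near rim 0.4881178820205683 (np.int64(277), np.int64(362))
```

View pics/w7.png

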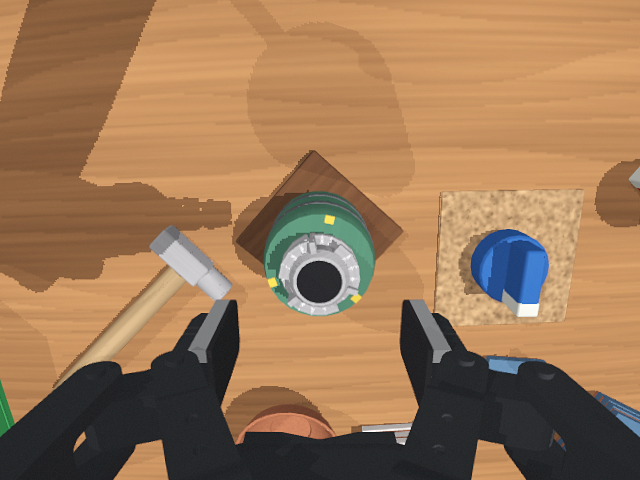

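The wrist view shows the canister neck at (319,282), yellow marks at (329,219), (272,282) and (356,298), and the lid on the mat at right. The jar axis is near (0.459, −0.223), with marks at about 47°, 167° and −73°. The lid is at about (0.4945, −0.029).

Request:
jog_arm(moves=[[[-0.35,0.5,0,0],[-0.35,1,0,0],[-0.35,1,0,0]]])

```text
clock: 14.12
ee_pos: [0.4558, -0.12, 0.2673]
eef_rot: [3.141, -0.0, 3.118]
ft_force: [-0.0, -0.8, 0.3]
width: 0.702
finger_force: 0.0
```

Request:
jog_arm(moves=[[[-0.36,0.5,0,0],[-0.36,0.95,0.4,0],[-0.36,0.95,1,0],[-0.36,0.95,1,0],[-0.36,0.95,1,0]]])

```text
clock: 14.75
ee_pos: [0.4957, -0.0302, 0.1696]
eef_rot: [-3.141, 0.003, 3.111]
ft_force: [0.1, -0.3, -0.4]
width: 0.701
finger_force: 0.0
```

Request:
jog_arm(moves=[[[0.01,0.01,0.4,0],[0.01,0.01,0.8,0],[0.01,0.01,1,0],[0.01,0.01,1,0]]])

```text
clock: 15.25
ee_pos: [0.4953, -0.0297, 0.0691]
eef_rot: [-3.141, 0.002, 3.11]
ft_force: [-0.1, -0.6, -0.0]
width: 0.698
finger_force: 0.0
```

Request:
jog_arm(moves=[[[0,0,0.2,0],[0,0,0.33,0],[0,0,0.33,0],[0,0,0.33,0]]])

```text
clock: 15.75
ee_pos: [0.4945, -0.0291, 0.0354]
eef_rot: [-3.142, 0.002, 3.111]
ft_force: [0.5, -0.1, -0.8]
width: 0.699
finger_force: 0.0
```

Request:
jog_arm(moves=[[[0,0,0,0],[0,0,0,0],[0,0,0,0],[0,0,0,0],[0,0,0,0],[0,0,0,0]]], hand=-1, newtons=40)

```text
clock: 16.5
ee_pos: [0.4941, -0.029, 0.0348]
eef_rot: [-3.142, 0.001, 3.111]
ft_force: [-1.1, -1.2, 4.9]
width: 0.226
finger_force: 40.3
```

Request:
jog_arm(moves=[[[0,0,-0.3,0],[0,0,-1,0],[0,0,-1,0],[0,0,-1,0]]])

```text
clock: 17.0
ee_pos: [0.4936, -0.029, 0.1339]
eef_rot: [3.142, 0.0, 3.111]
ft_force: [-0.1, -0.0, -3.3]
width: 0.231
finger_force: 39.5
```

Request:
jog_arm(moves=[[[0,-0.3,-0.7,0.08],[0,-1,-0.7,0.12],[0,-1,-0.7,0.12],[0,-1,-0.7,0.12]]])

```text
clock: 17.5
ee_pos: [0.4897, -0.1293, 0.2022]
eef_rot: [3.141, -0.004, 2.921]
ft_force: [0.4, 0.3, -2.4]
width: 0.23
finger_force: 40.2
```

Run:
```python
from h import *
i=viewer.camera_info("wrist"); s=r.state(); im=viewer.capture("wrist"); cv2.imwrite("pics/w8.png",im)
p=s["ee_pos"]; yaw=s["eef_rot"][2]; zt=p[2]-.0038; zu=p[2]-.0318; print(p,yaw)
b=cv2.inRange(cv2.cvtColor(im,cv2.COLOR_BGR2HSV),(105,120,40),(125,255,255)); b[:,:150]=0;b[:,490:]=0
vv,uu=np.nonzero(b[:300]); print("rows",vv.min(),"cols",uu.min(),uu.max())
tx=np.array([np.cos(yaw),np.sin(yaw)]); ty=np.array([np.sin(yaw),-np.cos(yaw)])
um=(uu[vv==vv.min()]).mean()
q=onplane(i,(um,vv.min()),zu)[:2]-p[:2]; print("near rim lower, tool x offset of centre",q@tx-.036, "y",q@ty)
q=onplane(i,((uu.min()+uu.max())/2,vv[uu==uu.max()].mean()),zt)[:2]-p[:2]; print("cap mid y off",q@ty)
```

```text
[ 0.48973104 -0.1293447   0.2021631 ] 2.9206114577319466
rows 207 cols 229 410
near rim lower, tool x offset of centre -0.00019157944705074093 y 0.0005676806954687446
cap mid y off 0.0010202284922826916
```

Request:
jog_arm(moves=[[[0,-0.4,0,0],[0.09,-0.8,0,0],[0.09,-0.98,0,0],[0.09,-0.98,0,0],[0.09,-0.98,0,0]]])

```text
clock: 18.18
ee_pos: [0.4609, -0.2215, 0.2039]
eef_rot: [3.141, -0.001, 2.923]
ft_force: [0.1, -0.1, -2.0]
width: 0.232
finger_force: 40.4
```

Request:
jog_arm(moves=[[[0.01,-0.01,0.1,0],[0.01,-0.01,0.2,0],[0.01,-0.01,0.2,0],[0.01,-0.01,0.2,0]]])

```text
clock: 18.68
ee_pos: [0.4593, -0.2233, 0.1843]
eef_rot: [3.142, -0.0, 2.922]
ft_force: [0.2, 0.2, -1.5]
width: 0.223
finger_force: 40.4
```

Run:
```python
from h import *
s=r.state(); p=s["ee_pos"]; print(p,s["eef_rot"])
for n in("wrist","top"):
    i=viewer.camera_info(n); im=viewer.capture(n); cv2.imwrite(f"pics/{n}9.png",im)
    print(n,[ (b[0],b[2],onplane(i,b[2],.1005).round(4)) for b in blobs(im,(22,100,80),(38,255,255),4) if np.linalg.norm(onplane(i,b[2],.1005)[:2]-p[:2])<.06])
```

```text
[ 0.45933985 -0.22326989  0.18425112] [ 3.14151684e+00 -1.65529714e-04  2.92249623e+00]
wrist [(np.int32(161), [320.5, 178.5], array([ 0.42  , -0.213 ,  0.1005]))]
top [(np.int32(6), [406.5, 260.0], array([ 0.4859, -0.1934,  0.1005])), (np.int32(15), [417.6, 288.6], array([ 0.4203, -0.2161,  0.1005]))]
```

Request:
jog_arm(moves=[[[0,0,0.1,0],[0,0,0.2,0],[0,0,0.25,0],[0,0,0.25,0]]])

```text
clock: 19.27
ee_pos: [0.459, -0.2232, 0.1586]
eef_rot: [3.141, -0.001, 2.922]
ft_force: [0.3, 0.5, -1.9]
width: 0.225
finger_force: 40.4
```

Request:
jog_arm(moves=[[[0,0,0.02,0],[0,0,0.03,0],[0,0,0.035,0],[0,0,0.035,0]]])

```text
clock: 19.77
ee_pos: [0.4594, -0.2234, 0.1559]
eef_rot: [-3.142, 0.0, 2.922]
ft_force: [0.3, -0.1, -0.7]
width: 0.227
finger_force: 40.4
```

Request:
jog_arm(moves=[[[0,0,0,0],[0,0,0,0],[0,0,0,0],[0,0,0,0]]], hand=-0.43)

```text
clock: 20.27
ee_pos: [0.4594, -0.2234, 0.1559]
eef_rot: [-3.142, 0.0, 2.922]
ft_force: [-0.5, -0.0, -0.3]
width: 0.284
finger_force: 0.0
```

```bash
sed -i 's/v-50:v+50,u-60:u+60/v-35:v+65,u-60:u+60/' look.py; python3 look.py w10
```

```text
cap top row 206
20.375 [ 0.45936588 -0.22345457  0.15583295] [-0.84243337 -0.35495112  0.31857291]
```

View pics/w10.png

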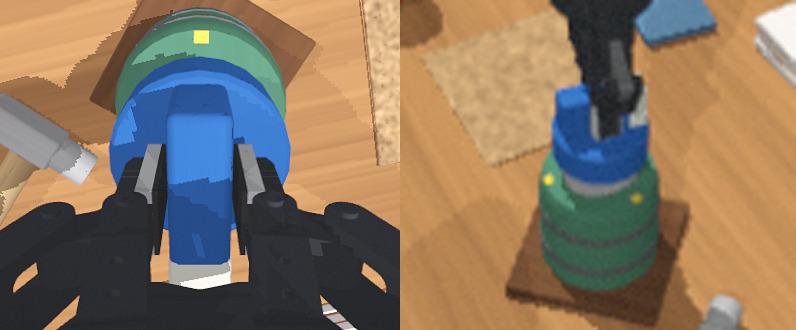

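The lid rests level on top of the thread, with the near yellow mark in line behind the bar (white end opposite it, midway between the other two). The jaws are loose. I now turn it backward.

Request:
jog_arm(moves=[[[0,0,0,-0.06],[0,0,0,-0.13],[0,0,0,-0.2],[0,0,0,-0.27],[0,0,0,-0.34],[0,0,0,-0.41],[0,0,0,-0.48],[0,0,0,-0.48]]])

```text
clock: 21.38
ee_pos: [0.4594, -0.2234, 0.1558]
eef_rot: [-3.142, 0.0, -2.608]
ft_force: [-0.0, -0.6, -0.4]
width: 0.287
finger_force: 0.0
```

```bash
python3 look.py
```

```text
cap top row 207
21.475 [ 0.45935194 -0.22342343  0.15581927] [ 1.47930048  0.3409481  -1.27218474]
```

Request:
jog_arm(moves=[[[0,0,0,-0.04],[0,0,0,-0.08],[0,0,0,-0.12],[0,0,0,-0.15],[0,0,0,-0.15]]])

```text
clock: 22.1
ee_pos: [0.4594, -0.2234, 0.1558]
eef_rot: [-3.142, -0.0, -2.373]
ft_force: [0.2, -0.4, -0.2]
width: 0.287
finger_force: 0.0
```

```bash
python3 look.py
```

```text
cap top row 207
22.2 [ 0.45934749 -0.22343684  0.15580014] [0.64648503 0.63113139 0.33652804]
```

Request:
jog_arm(moves=[[[0,0,0,-0.04],[0,0,0,-0.08],[0,0,0,-0.08],[0,0,0,-0.08]]])

```text
clock: 22.7
ee_pos: [0.4593, -0.2234, 0.1558]
eef_rot: [-3.142, 0.0, -2.247]
ft_force: [-0.3, 0.1, 0.7]
width: 0.288
finger_force: 0.0
```

```bash
python3 look.py w11
```

```text
cap top row 202
22.8 [ 0.45936653 -0.22343159  0.15582561] [-0.31810314  0.20524693  0.82528717]
```

```bash
cat > ht.py <<'E'
from h import *
i=viewer.camera_info("wrist"); s=r.state(); im=viewer.capture("wrist")
hsv=cv2.cvtColor(im,cv2.COLOR_BGR2HSV)
b=cv2.inRange(hsv,(100,120,40),(125,255,255)); b[:,:180]=0;b[:,460:]=0
n,l,st,c=cv2.connectedComponentsWithStats(b); k=1+np.argmax(st[1:,4]); vv,uu=np.nonzero(l==k); sel=vv<300
print("clock",s["clock"],"w",np.degrees(s["eef_rot"][2]+np.pi)%360,"z",s["ee_pos"][2],"measured row",vv.min(),"cols",uu[sel].min(),uu[sel].max())
th=np.linspace(0,2*np.pi,181); c=np.array([.459,-.2228])
for zu in(.124,.1115,.1075):
    q=np.array([proj(i,(c[0]+.036*np.cos(t),c[1]+.036*np.sin(t),z)) for t in th for z in(zu,zu+.028)])
    print(zu,"row",q[:,1].min().round(1),"cols",q[:,0].min().round(1),q[:,0].max().round(1))
# bar: edges of bar top via rows: direction of white tip relative to axis at candidate heights
m=cv2.inRange(hsv,(0,0,150),(180,60,255)); m[:350]=0; m[:,:250]=0; m[:,390:]=0
v,u=np.nonzero(m)
if len(u)>20:
    for zu in(.124,.1115,.1075):
        d=onplane(i,(u.mean(),v.mean()),zu+.064)[:2]-c; print("white az",zu,np.degrees(np.arctan2(d[1],d[0])).round(1),np.linalg.norm(d).round(4))
E
python3 ht.py
```

```text
clock 22.8 w 51.282841514770105 z 0.15582561174082057 measured row 202 cols 237 405
0.124 row 204.4 cols 226.4 410.8
0.1115 row 199.0 cols 232.8 404.6
0.1075 row 197.4 cols 234.6 402.8
white az 0.124 49.2 0.0165
white az 0.1115 49.8 0.0264
white az 0.1075 49.9 0.0296
```

The widths and rows match the dropped height (underside about 0.1115), so the lid is in the gap. I lower the fingers a little and turn forward.

Request:
jog_arm(moves=[[[0,0,0.05,0],[0,0,0.1,0],[0,0,0.1,0],[0,0,0.1,0.07],[0,0,0.1,0.14],[0,0,0.1,0.21],[0,0,0.1,0.28],[0,0,0.1,0.35],[0,0,0.1,0.42],[0,0,0.1,0.42]]])

```text
clock: 24.1
ee_pos: [0.4593, -0.2234, 0.1458]
eef_rot: [3.142, 0.0, -2.904]
ft_force: [0.1, -0.0, 0.2]
width: 0.281
finger_force: 0.0
```

```bash
python3 ht.py; python3 -c "
from rig import r;print(r.state()['wrist_torque'])"
```

```text
clock 24.1 w 13.598950660660636 z 0.14580716904303798 measured row 208 cols 232 408
0.124 row 209.9 cols 220.3 416.0
0.1115 row 203.7 cols 227.4 409.1
0.1075 row 201.9 cols 229.5 407.1
white az 0.124 32.0 0.0151
white az 0.1115 25.6 0.0256
white az 0.1075 24.5 0.0289
[-0.02564543  0.02819113 -0.04471949]
```

Request:
jog_arm(moves=[[[0,0,0,0.07],[0,0,0,0.14],[0,0,0.01,0.21],[0,0,0.02,0.28],[0,0,0.02,0.35],[0,0,0.02,0.42],[0,0,0.02,0.49],[0,0,0.02,0.54],[0,0,0.02,0.54]]])

```text
clock: 25.28
ee_pos: [0.4593, -0.2234, 0.1438]
eef_rot: [3.142, -0.0, 2.532]
ft_force: [1.1, -0.7, 0.2]
width: 0.282
finger_force: 0.0
```

```bash
python3 ht.py; python3 -c "
from rig import r;print(r.state()['wrist_torque'])"
```

```text
clock 25.275 w 325.0669796265551 z 0.14377105316670197 measured row 208 cols 231 407
0.124 row 211.7 cols 219.3 417.3
0.1115 row 205.4 cols 226.5 410.2
0.1075 row 203.5 cols 228.6 408.1
white az 0.124 -15.0 0.0128
white az 0.1115 -22.8 0.0231
white az 0.1075 -24.0 0.0265
[-0.02286015 -0.03738977  0.02418266]
```

Request:
jog_arm(moves=[[[0,0,0,0.04],[0,0,0,0.08],[0,0,0,0.1],[0,0,0,0.1]]])

```text
clock: 25.82
ee_pos: [0.4591, -0.2234, 0.1437]
eef_rot: [-3.141, -0.0, 2.374]
ft_force: [0.1, 0.1, -1.5]
width: 0.282
finger_force: 1.0
```

```bash
python3 ht.py; python3 -c "
from rig import r;print(r.state()['wrist_torque'])"
```

```text
clock 25.825 w 316.0119068300294 z 0.14366138687182597 measured row 207 cols 231 407
0.124 row 212.2 cols 219.7 417.8
0.1115 row 205.9 cols 227.0 410.7
0.1075 row 204.0 cols 229.1 408.6
white az 0.124 -23.1 0.0123
white az 0.1115 -31.4 0.0226
white az 0.1075 -32.7 0.026
[0.02646384 0.19644377 0.03714185]
```

Request:
jog_arm(moves=[[[0,0,0,0.02],[0,0,0,0.04],[0,0,0,0.04]]])

```text
clock: 26.25
ee_pos: [0.4589, -0.2233, 0.1437]
eef_rot: [-3.141, -0.001, 2.31]
ft_force: [-3.6, 0.8, -0.9]
width: 0.289
finger_force: 7.4
```

```bash
python3 ht.py; python3 -c "
from rig import r;print(r.state()['wrist_torque'])"
```

```text
clock 26.25 w 312.33439402295693 z 0.14368556629336854 measured row 206 cols 231 407
0.124 row 212.7 cols 220.2 418.1
0.1115 row 206.3 cols 227.4 411.0
0.1075 row 204.4 cols 229.5 408.9
white az 0.124 -26.3 0.0115
white az 0.1115 -35.2 0.0218
white az 0.1075 -36.5 0.0251
[0.00990932 0.78192923 0.25911725]
```

Request:
jog_arm(moves=[[[0,0,0,0.02],[0,0,0,0.025],[0,0,0,0.025]]])

```text
clock: 26.68
ee_pos: [0.4591, -0.2232, 0.1437]
eef_rot: [-3.141, -0.001, 2.271]
ft_force: [-4.9, 1.9, 0.9]
width: 0.286
finger_force: 17.1
```

```bash
python3 ht.py; python3 -c "
from rig import r;print(r.state()['wrist_torque'])"
```

```text
clock 26.675 w 310.10367666624654 z 0.14372695957962725 measured row 205 cols 231 407
0.124 row 212.7 cols 219.7 417.6
0.1115 row 206.4 cols 226.9 410.5
0.1075 row 204.5 cols 229.0 408.4
white az 0.124 -27.5 0.0108
white az 0.1115 -37.2 0.0209
white az 0.1075 -38.6 0.0242
[0.31996505 1.0725096  0.60145125]
```

Torque is rising against what looks like the stop. I ease off, release, retreat, and measure the lid's angle and height unobstructed.

Request:
jog_arm(moves=[[[0,0,0,-0.05],[0,0,0,-0.07],[0,0,0,-0.07]]])

```text
clock: 27.1
ee_pos: [0.4601, -0.2237, 0.1441]
eef_rot: [3.141, 0.001, 2.379]
ft_force: [0.6, -0.1, -0.6]
width: 0.282
finger_force: 0.0
```

Request:
jog_arm(moves=[[[0,0,0,0],[0,0,0,0],[0,0,0,0],[0,0,-0.3,0],[0,0,-0.7,0],[0,0,-1,0],[0,0,-1,0],[0,0,-1,0]]], hand=0.2)

```text
clock: 28.1
ee_pos: [0.4592, -0.2234, 0.2431]
eef_rot: [-3.141, -0.001, 2.38]
ft_force: [-0.2, 0.2, -0.4]
width: 0.594
finger_force: 0.0
```

Request:
jog_arm(moves=[[[0.4,0,-0.2,0],[0.4,0,-0.2,0],[0.4,0,-0.2,0],[0.4,0,-0.2,0]]])

```text
clock: 28.6
ee_pos: [0.4305, -0.1961, 0.2627]
eef_rot: [-3.141, -0.001, 2.38]
ft_force: [-0.5, 0.2, 0.7]
width: 0.605
finger_force: 0.0
```

```bash
cat > fin.py <<'E'
from h import *
c=np.array([.459,-.2228])
for n in("wrist","top"):
    i=viewer.camera_info(n); im=viewer.capture(n); hsv=cv2.cvtColor(im,cv2.COLOR_BGR2HSV)
    pc=proj(i,(*c,.16)); mask=np.zeros(im.shape[:2],np.uint8); cv2.circle(mask,tuple(int(x) for x in pc),90 if n=="wrist" else 22,255,-1)
    w=cv2.inRange(hsv,(0,0,150),(180,60,255))&mask
    k,l,st,ce=cv2.connectedComponentsWithStats(w); print(n,[(st[j,4],ce[j].round(1).tolist(),[round(float(x),4) for x in (lambda d:(np.degrees(np.arctan2(d[1],d[0])),np.linalg.norm(d)))(onplane(i,ce[j],.1715)[:2]-c)]) for j in range(1,k) if st[j,4]>8])
    b=cv2.inRange(hsv,(100,120,40),(125,255,255))&mask; v,u=np.nonzero(b)
    print(" blue box",u.min(),u.max(),v.min(),v.max())
    th=np.linspace(0,2*np.pi,91)
    for zu in(.1115,.1075):
        q=np.array([proj(i,(c[0]+.036*np.cos(t),c[1]+.036*np.sin(t),z)) for t in th for z in(zu,zu+.028)]); print(" ",zu,q.min(0).round(1),q.max(0).round(1))
    print(" yellow",[(np.round(np.degrees(np.arctan2(*(onplane(i,x[2],.1005)[:2]-c)[::-1])),1)) for x in blobs(im,(22,100,80),(38,255,255),5) if np.linalg.norm(onplane(i,x[2],.1005)[:2]-c)<.05])
    cv2.imwrite(f"pics/fin_{n}.png",im)
# bar long axis from lit top face
E
python3 fin.py
```

```text
wrist [(np.int32(789), [269.6, 337.4], [-98.9577, 0.0383]), (np.int32(589), [325.3, 342.2], [-34.4457, 0.0255])]
 blue box 268 369 226 334
  0.1115 [267.1 225.9] [371.  332.6]
  0.1075 [267.8 224.5] [370.4 329.9]
 yellow [np.float64(166.1), np.float64(48.3)]
top []
 blue box 407 425 254 286
  0.1115 [405.  253.8] [439.7 287.1]
  0.1075 [404.7 254. ] [439.2 287.2]
 yellow [np.float64(170.2)]
```

Run:
```python
from h import *
i=viewer.camera_info("wrist"); im=cv2.imread("pics/fin_wrist.png"); c=np.array([.459,-.2228])
g=cv2.cvtColor(im,cv2.COLOR_BGR2GRAY)
for s in cv2.createLineSegmentDetector().detect(g)[0][:,0]:
    a,b=onplane(i,s[:2],.1715)[:2],onplane(i,s[2:],.1715)[:2]; d=b-a; L=np.linalg.norm(d)
    if L>.012 and np.linalg.norm((a+b)/2-c)<.035:
        az=np.degrees(np.arctan2(d[1],d[0])); m=(a+b)/2-c; n=np.array([-d[1],d[0]])/L
        print(s.round(0),"L",L.round(4),"az",((az+90)%180-90).round(1),"off",(m@n).round(4))
hsv=cv2.cvtColor(im,cv2.COLOR_BGR2HSV); w=cv2.inRange(hsv,(0,0,140),(180,60,255)); w[:,:300]=0;w[:,350:]=0;w[:320]=0;w[365:]=0
v,u=np.nonzero(w); print(u.min(),u.max(),v.min(),v.max())
```

```text
[339. 331. 307. 335.] L 0.0206 az 54.6 off 0.0191
[336. 311. 338. 328.] L 0.0124 az -35.6 off 0.0101
[300. 326. 276. 309.] L 0.0185 az 7.8 off 0.0184
[287. 346. 288. 328.] L 0.0127 az -48.6 off 0.018
[362. 307. 340. 326.] L 0.0184 az 89.5 off 0.019
[328. 244. 337. 309.] L 0.0427 az -35.4 off 0.0108
[276. 303. 290. 290.] L 0.0127 az -89.7 off 0.0201
[323. 256. 299. 259.] L 0.0144 az 54.4 off -0.032
[297. 263. 302. 293.] L 0.0197 az -35.8 off -0.009
[333. 302. 327. 258.] L 0.0288 az -35.0 off -0.0092
304 347 320 353
```

```bash
python3 -c "
from rig import sign_off; print(sign_off())"
```

```text
the job is handed in; nothing more can be done
None
```

I handed the job in with the blue lid screwed onto the canister and the gripper clear of it: set on the ridges, turned back until it dropped in, then forward to the stop. It sits about 82° clockwise of its mark (nominal stop about 84°), with torque rising steeply there; the camera could not confirm the final 4 mm sink, and I did not check the bystanders at the end.

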